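Lever up the cable hatch cover and hold it

TASK

The heavy steel cover of the cable hatch must be held up so that a colleague can look inside. Push the cover lifter forward along the bench until its toe is well in under the cover's lip, then press the pad at the end of its long arm right down to lever the cover up, and finish holding it pressed down with the cover raised. Only push and press with the fingers: do not pick the lifter up, do not touch the hatch with the robot, and leave the wire spool, jar, tape roll and screwdriver around it where they are.

Things in the scene. Friction and masses are not known exactly. Their poses are not given: they have to be found in the camera images.
- hatch: cable hatch fixed to the bench: a low dark steel frame under a hinged tread-plate cover 235 mm deep, 260 wide, 5 thick. Origin: on the bench below the middle of the cover's lip (its free edge, towards the lifter). +x points level from lip to hinge, +y along the lip. The cover's underside is 14 mm above the bench; it overhangs the frame, whose front face is 40 mm in from the lip, over bare bench.
- cover (a joint): hinge of the cover (about 2.4 kg): 0 is shut, positive is raised, in rad. It falls shut by its own weight unless held up. The lifter, pressed down to the bench, brings it to about 0.15.
- lip (a point): middle of the lip's top edge on the cover, 19 mm above the bench when shut; it rises with the cover.
- lifter: the lever: a loose 0.9 kg cover lifter standing on its flat foot, long arm sloping up. Origin: on the bench, middle of the heel edge about which it rocks; +x to the toe. Foot plate 100 mm long, 90 wide, 8 thick (6 at the toe); at the heel an upright bar across it, 90 wide, 22 high, its flat back face at x = 0. From the bar's middle a 24 mm wide arm rises backwards (-x) at 21 degrees to a rubber pad.
- toe (a point): middle of the lifter's toe edge, on its underside (100 mm ahead of the heel).
- heel (a point): middle of the lifter's heel edge, on its underside; stays on the bench while the lever rocks.
- pad (a point): middle of the top of the rubber pad at the end of the long arm (pad 54 x 50 mm, 184 mm behind the heel and 102 mm above the bench while the lifter stands). Pressing it down takes about 5 to 10 N with the toe under the cover; fully down, the pad's top is about 17 mm above the bench.
- spool_mid (a point): centre of the black wire spool (90 mm across, 60 high), standing; a bystander to be left where it is.
- jar_mid (a point): centre of the lidded jar (68 mm across, 75 high); a bystander to be left where it is.
- tape_mid (a point): centre of the grey roll of tape (96 mm across, 19 high), lying flat; a bystander to be left where it is.
- driver_mid (a point): centre of the screwdriver, lying; a bystander to be left where it is.

How it is judged:
By the outcome, as a careful person would: the job done as asked, in the order asked, and still so for the second after the job is handed in, while the arm keeps its last pose, push and grip.
It also fails if it takes over 45 s, if anything falls off the work surface, if the arm or the gripper's body presses on something with over 40 N, if the wrist force passes 120 N, or if a joint passes its speed limit or range.

ROBOT

A 6-joint arm with a two-finger parallel gripper is mounted at the origin on the work surface. World frame = base frame: x ahead of the robot, y to its left, z up, the work surface at z = 0. Lengths are in m, angles in rad, forces in N, time in s.
With the tool pointing down it reaches from about 0.375 to 0.9 m from the base axis. Payload 3.1 kg.
Tool frame: the origin (TCP) lies at the very end of the fingers, on their centre line; the grasp point (between the pads) lies 19 mm behind it; x points along the fingers, y is the direction in which the jaws open and shut, and the axes are right-handed (so a half turn about x gives the same grasp; the last joint's range is limited). The gripper opens to 85 mm and grips with 20 to 120 N. Pads are 22 mm wide; open, the fingers measure 114 mm over their backs; the gripper's body (76 mm by 85 mm) begins 54 mm behind the grasp point. The pads swing forward as they close: fully open they stand 13 mm farther back than shut.
Start: joints at [1.089, 0.527, 1.433, -0, 1.181, -0.178], TCP at [0.187, 0.596, 0.231] pointing down, gripper open.
Joint ranges: [-3.08, 3.08], [-0.75, 2.2], [0.22, 2.44], [-1.43, 4.57], [0, 2.65], [-2.85, 2.85]. Speed limits (rad/s): [2.79, 2.79, 3.14, 3.14, 3.14, 3.14].

INTERFACE

Orientations are given as a unit quaternion [x, y, z, w].
In Python, from station import manip gives the robot as it stands.
- The arm moves only by the shell command python3 -m jog 'ROWS' [FORCE]. ROWS is a JSON object of lists of equal length, an entry for each row: "linear": the shift along the tool's x, y, z in cm, a list of three; "twist": the turn about the tool's x in rad; "claw": the opening, from -1 (shut) to 1 (fully open). A call has 1 to 20 rows; each row is the pose to reach, as a shift and turn from the pose commanded when the call began, along the tool's axes at that moment; what a row does not reach only later rows make up. A row lasts 1/12 s, in which the tool goes at most 41.7 mm and 7.16 degrees, less where a joint would pass 70% of its speed; a pose out of reach is approached as far as the arm can. A call with a gripper value outside its range is refused whole. The fingers move at their own pace and stop on an object; FORCE is the grip in N (left out, the last holds). Time passes only in rows, so rows that repeat a pose let the fingers close. It gives the time, the measured TCP pose, the force and the opening at its end, in the units of the state.
- manip.sense(): the state, without advancing time (a new reading comes with each control period).
- manip.snapshot(name): name is "scene" or "top"; returns a dict with "pixels" (480x640x3 uint8, red, green, blue), "camera_matrix" (3x3 intrinsics, pixels), "k1" (the pictures are not rectified: a ray, as slopes to the right and down, at radius r is drawn at 1 + k1 r^2 times it, then the intrinsics apply), "R" (3x3) and "t" (3): a world point X has camera coordinates R X + t. Camera axes: x right, y down, z forward; pixel columns grow to the right and rows downward; lengths in m; the calibration is good to about 2 mm. A picture is of the moment at which its call begins. There is no depth.
- manip.sign_off(): hands the job in, once; it reports no verdict.
The state is a dict: "t": time; "q": joint angles; "qd": joint speeds; "tau": joint torques, N m; "tcp_pos": TCP position; "tool_rot": TCP orientation; "force": force on the tool from outside, world axes, zero at the start; "ft_torque": the same for the moment, N m; "finger_gap": opening from 0.0 (shut) to 1.0 (fully open).
Only numpy, scipy, OpenCV 4.12 (cv2) and the standard library are available. Lean on these libraries where they do the work, as an engineer would, in place of code of your own. Each camera call takes 0.05 s, during which the arm holds its last target.

## Working session

There is one attempt and no reset: what is moved stays moved. The work goes in short steps, Python scripts to look and compute and a shell command to move; the robot and the scene stay as the last step left them, time stands still between calls to the robot, and variables do not carry over. Pictures are saved under pics/ and viewed, and the job is handed in when it is done.

```bash
ls; mkdir -p pics
python3 - <<'E'
from station import manip
import cv2, numpy as np
s=manip.sense(); print(s)
for n in("scene","top"):
    p=manip.snapshot(n); cv2.imwrite(f"pics/{n}0.png",p["pixels"][:,:,::-1]); print(n,p["camera_matrix"],p["k1"],p["R"],p["t"])
E
```

```text
pics
{'t': 0.0, 'q': array([ 1.08848433e+00,  5.28460434e-01,  1.43393330e+00, -8.35572910e-06,
        1.18141888e+00, -1.78460728e-01]), 'qd': array([ 0.00042687, -0.0007363 , -0.00115405,  0.00096804, -0.00019902,
       -0.00122119]), 'tau': array([ 5.37835632e-06, -4.42350805e+01, -1.78026634e+01, -2.96922262e-04,
        8.52860481e-03,  1.76902478e-05]), 'tcp_pos': array([0.18660083, 0.59572003, 0.2303273 ]), 'tool_rot': array([ 0.10627037,  0.69921373, -0.10775699,  0.69870966]), 'force': array([-0.22110464,  0.70184164, -0.43097135]), 'ft_torque': array([-0.01319803,  0.01168755, -0.00020007]), 'finger_gap': 1.001177220958743}
scene [[447.53070247   0.         319.49966777]
 [  0.         447.53070247 239.69240838]
 [  0.           0.           1.        ]] -0.08984256202239174 [[ 0.18154787  0.98324615  0.01635143]
 [ 0.63168404 -0.10385915 -0.7682373 ]
 [-0.75366813  0.14980079 -0.63995631]] [-0.12440138 -0.3054482   1.30055973]
top [[540.53074598   0.         330.13566188]
 [  0.         540.53074598 232.57654475]
 [  0.           0.           1.        ]] -0.0935728868734092 [[-0.02967715 -0.99933086 -0.02137969]
 [-0.99388638  0.03177758 -0.10573579]
 [ 0.10634444  0.01811104 -0.9941644 ]] [0.02286071 0.58577956 1.07067291]
```

View pics/scene0.png

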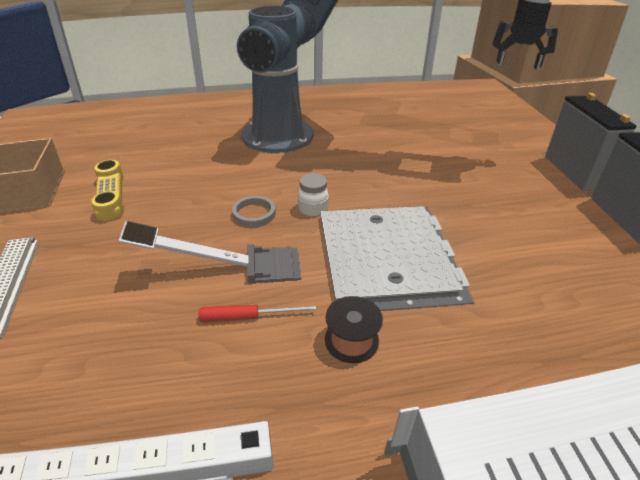

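View pics/top0.png

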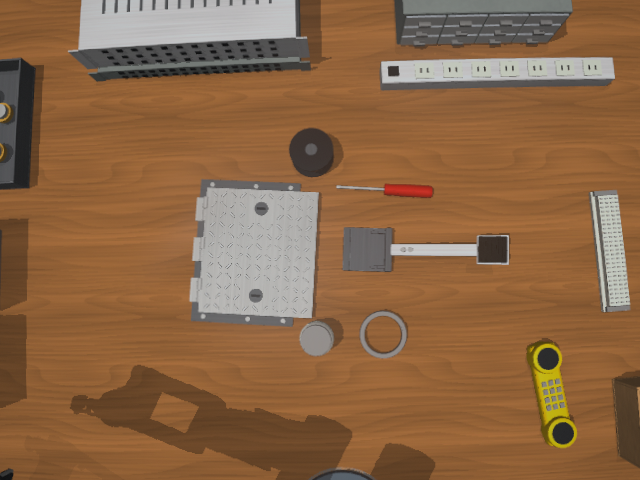

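The top view has the lifter's toe at about (344,250), the heel bar at (391,249) and the pad at (493,250). The cover's lip runs from (319,193) to (313,318). I'll enlarge both views for pixel readings.

Run:
```python
import cv2
a=cv2.imread("pics/top0.png"); b=cv2.imread("pics/scene0.png")
cv2.imwrite("pics/c1.png",cv2.resize(a[180:330,300:420],None,fx=4*1.2,fy=4,interpolation=cv2.INTER_CUBIC)[:600] if 0 else cv2.resize(a[180:330,290:420],None,fx=4,fy=4,interpolation=cv2.INTER_CUBIC))
cv2.imwrite("pics/c2.png",cv2.resize(a[210:290,380:520],None,fx=5,fy=5,interpolation=cv2.INTER_CUBIC))
cv2.imwrite("pics/c3.png",cv2.resize(b[200:320,110:350],None,fx=3.3,fy=3.3,interpolation=cv2.INTER_CUBIC))
```

```text
(no output)
```

View pics/c1.png

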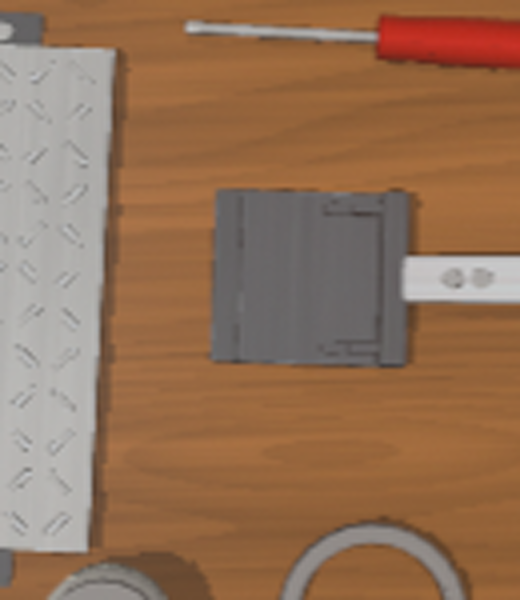

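View pics/c2.png

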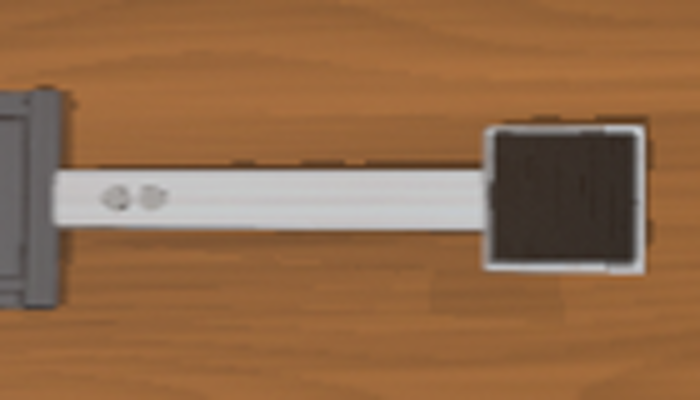

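View pics/c3.png

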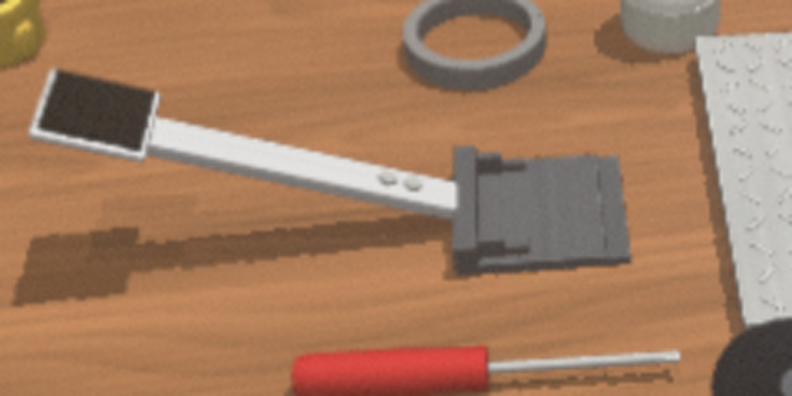

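Pixel readings from the crops:
- **Top view:** toe corners (344.3,227.5) and (343,270); bar back-top corners (393.2,228.2) and (391.3,271.5); pad corners (477,235), (509.6,235), (509,264.4), (476.8,264.2); lip ends (319.2,192) and (312.3,317.8).
- **Scene view:** pad corners (126.7,221.2), (157.9,228.2), (153.9,247.6), (119.7,240.3); toe corners (297.3,247.6) and (300.6,279.4); lip end (321.2,211.2).

```bash
cat > h.py <<'E'
from station import manip
import numpy as np, cv2
def und(p,c):
    k=c["k1"]; K=c["camera_matrix"]
    return cv2.undistortPoints(np.array([[p]],float),K,np.array([k,0,0,0,0.]))[0,0]
def ray(p,c):
    d=c["R"].T@np.append(und(p,c),1); return -c["R"].T@c["t"], d
def atz(p,c,z):
    o,d=ray(p,c); return o+d*(z-o[2])/d[2]
def tri(p1,c1,p2,c2):
    o1,d1=ray(p1,c1);o2,d2=ray(p2,c2); 
    s=np.linalg.lstsq(np.c_[d1,-d2],o2-o1,rcond=None)[0]
    a=o1+s[0]*d1;b=o2+s[1]*d2; return (a+b)/2,np.linalg.norm(a-b)
def px(X,c):
    return cv2.projectPoints(np.array([X],float),cv2.Rodrigues(c["R"])[0],c["t"],c["camera_matrix"],np.array([c["k1"],0,0,0,0.]))[0][0,0]
E
python3 - <<'E'
from h import *
np.set_printoptions(precision=4,suppress=True)
T=manip.snapshot("top");S=manip.snapshot("scene")
for n,p,z in [("toe",(344.3,227.5),.006),("toe",(343,270),.006),("bar",(393.2,228.2),.022),("bar",(391.3,271.5),.022),("lip",(319.2,192),.019),("lip",(312.3,317.8),.019),("spool",(316,155),.03),("driver tip",(337,187),.005),("driver end",(433,191),.012),("tape",(384,334),.01),("jar",(317,338),.06)]: print(n,atz(p,T,z))
print("S toe",atz((297.3,247.6),S,.006),atz((300.6,279.4),S,.006),"lip",atz((321.2,211.2),S,.019))
# pad corners top order: far-bar(px up,x+)...
t=[(509,264.4),(476.8,264.2),(477,235.2),(509.6,235.2)]
s=[(126.7,221.2),(157.9,228.2),(153.9,247.6),(119.7,240.3)]
P=[]
for a,b in zip(t,s):
    X,e=tri(a,T,b,S);P.append(X);print("pad",X,e)
print("pad mid",np.mean(P,0))
print("lip tri",tri((312.3,317.8),T,(321.2,211.2),S),"toe tri",tri((343,270),T,(297.3,247.6),S),tri((344.3,227.5),T,(300.6,279.4),S))
E
```

```text
toe [ 0.5986 -0.0246  0.006 ]
toe [ 0.5102 -0.0191  0.006 ]
bar [ 0.5921 -0.1249  0.022 ]
bar [ 0.5034 -0.1173  0.022 ]
lip [0.6731 0.0252 0.019 ]
lip [0.4144 0.0465 0.019 ]
spool [0.7493 0.0294 0.03  ]
driver tip [ 0.6851 -0.0121  0.005 ]
driver end [ 0.6688 -0.2125  0.012 ]
tape [ 0.3768 -0.0986  0.01  ]
jar [0.377  0.0361 0.06  ]
S toe [ 0.5139 -0.0142  0.006 ] [ 0.6051 -0.0213  0.006 ] lip [0.4163 0.0531 0.019 ]
pad [ 0.5064 -0.3296  0.1075] 0.006764353001355364
pad [ 0.5099 -0.2753  0.0867] 0.002978663449828566
pad [ 0.5658 -0.2779  0.0873] 0.004604661177816678
pad [ 0.5616 -0.3337  0.1083] 0.007260172755186251
pad mid [ 0.5359 -0.3041  0.0975]
lip tri (array([0.415 , 0.0499, 0.0183]), np.float64(0.0068814508800312925)) toe tri (array([ 0.5106, -0.0165,  0.0034]), np.float64(0.005250383573480558)) (array([ 0.5995, -0.0226,  0.0007]), np.float64(0.00412962489060634))
```

The two views agree to a few mm, which is enough for a push. Next I'll compute the tool axes and how far to move.

```bash
cat > go.py <<'E'
from h import *
from scipy.spatial.transform import Rotation as Ro
np.set_printoptions(precision=4,suppress=True)
def plan(tgt=None,yaw_y=None):
    s=manip.sense(); R=Ro.from_quat(s["tool_rot"]).as_matrix()
    print("t",s["t"],"tcp",s["tcp_pos"],"F",s["force"],"gap",s["finger_gap"],"q6",s["q"][5]); print("axes x,y,z\n",R.T)
    if tgt is not None: print("shift cm",100*R.T@(np.array(tgt)-s["tcp_pos"]))
    if yaw_y is not None:
        v=R.T@np.array([*yaw_y,0.]); a=np.arctan2(v[2],v[1]); print("twist",a,"or",a-np.sign(a)*np.pi)
E
python3 -c "
from go import *
plan((.546,-.155,.15),(.9966,-.082))"
```

```text
t 0.2 tcp [0.1867 0.596  0.2307] F [-0.2102  0.7051 -0.9613] gap 0.9965376233471134 q6 -0.17850206734983579
axes x,y,z
 [[-0.0006 -0.0013 -1.    ]
 [ 0.2991  0.9542 -0.0014]
 [ 0.9542 -0.2992 -0.0002]]
shift cm [  8.1406 -60.8988  56.748 ]
twist 1.3490896771906822 or -1.792502976399111
```

```bash
python3 -m jog '{"linear":[[0,-3,2.8],[0,-6,5.6],[0,-9,8.4],[0,-12,11.2],[0,-15,14],[0,-18,16.8],[0,-21,19.6],[0,-24,22.4],[0,-27,25.2],[0,-30,28],[0,-33,30.8],[0,-36,33.6],[0,-39,36.4],[0,-42,39.2],[0,-45,42],[0,-48,44.8],[0,-51,47.6],[0,-54,50.4],[0,-57,53.2],[0,-60.9,56.7]],"twist":[0.07,0.14,0.21,0.28,0.35,0.42,0.49,0.56,0.63,0.7,0.77,0.84,0.91,0.98,1.05,1.12,1.19,1.26,1.33,1.35],"claw":[0.3,0.3,0.3,0.3,0.3,0.3,0.3,0.3,0.3,0.3,0.3,0.3,0.3,0.3,0.3,0.3,0.3,0.3,0.3,0.3]}'
python3 -c "
from go import *
plan((.546,-.157,.15),(.9966,-.082))"
```

```text
t: 1.87
tcp_pos: [0.5417, -0.1465, 0.2312]
tool_rot: [0.521, 0.478, -0.521, 0.478]
force: [0.7, 0.8, 0.0]
finger_gap: 0.653
t 1.8667 tcp [ 0.5417 -0.1465  0.2312] F [0.6824 0.8178 0.0183] gap 0.6530619901297698 q6 -0.3773792126725386
axes x,y,z
 [[-0.0002  0.0004 -1.    ]
 [ 0.9963 -0.086  -0.0002]
 [-0.086  -0.9963 -0.0003]]
shift cm [8.1198 0.5175 1.0093]
twist -0.0040473345160174454 or 3.1375453190737757
```

```bash
python3 -m jog '{"linear":[[3,0,0.3],[6,0,0.3],[9,0,0.3],[12,0,0.3],[14,0,0.3],[15,0,0.3],[15,0,0.3],[15,0,0.3]],"twist":[0,0,0,0,0,0,0,0],"claw":[0.3,0.3,0.3,0.3,0.3,0.3,0.3,0.3]}'
python3 -c "
from go import *
plan()
for n in('scene','top'):
    p=manip.snapshot(n)['pixels'][:,:,::-1]
    c=p[200:320,100:300] if n=='scene' else p[180:310,330:520]
    cv2.imwrite(f'pics/{n}1.png',cv2.resize(c,None,fx=4,fy=4,interpolation=cv2.INTER_CUBIC))"
```

```text
t: 2.53
tcp_pos: [0.5413, -0.1476, 0.0814]
tool_rot: [-0.52, -0.479, 0.52, -0.479]
force: [0.1, -0.1, 0.6]
finger_gap: 0.65
t 2.5333 tcp [ 0.5413 -0.1476  0.0814] F [ 0.1015 -0.0642  0.642 ] gap 0.6504698930430981 q6 -0.38251547984994083
axes x,y,z
 [[-0.0001  0.     -1.    ]
 [ 0.9966 -0.0828 -0.0001]
 [-0.0828 -0.9966 -0.    ]]
```

View pics/scene1.png

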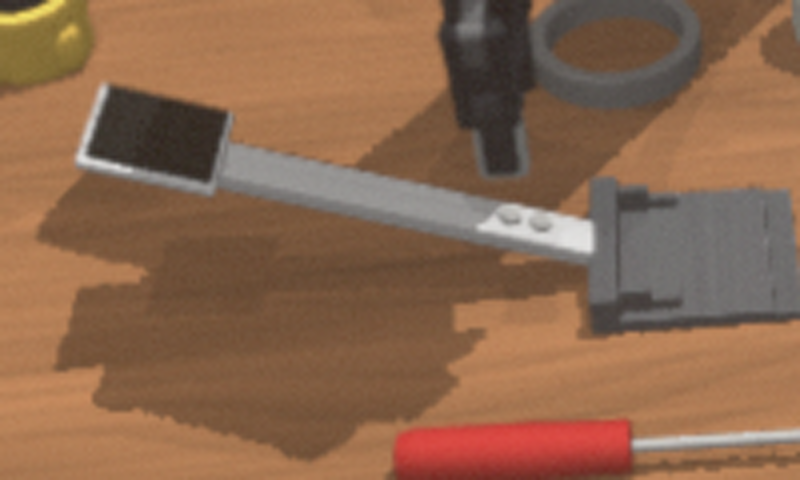

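View pics/top1.png

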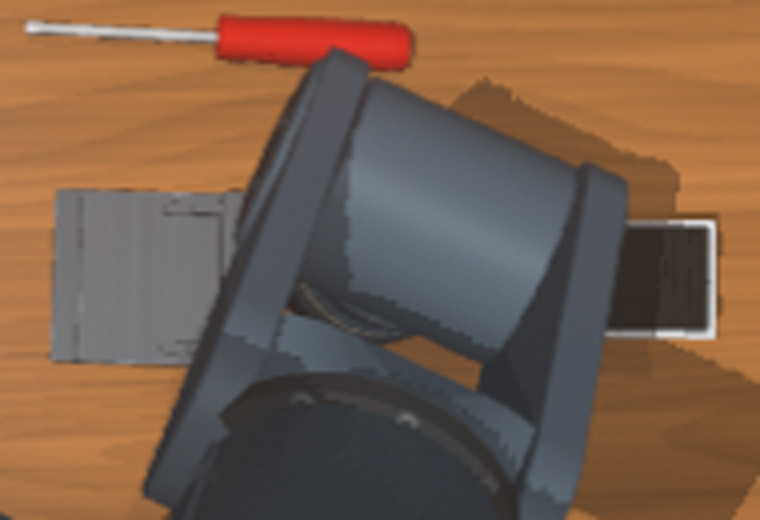

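In the scene crop the fingertip is at about (225,241), and the lifter and screwdriver haven't moved. Only one finger shows, so I'll project where both should appear.

```bash
python3 -c "
from go import *
p=manip.snapshot('scene');
for X in [(.573,-.150,.085),(.513,-.145,.085),(.5413,-.1476,.0814)]: print(px(X,p))
cv2.imwrite('pics/scene2.png',cv2.resize(p['pixels'][120:280,140:320,::-1],None,fx=3.7,fy=3.7,interpolation=cv2.INTER_CUBIC))"
```

```text
[225.788  243.5121]
[227.746  222.8606]
[226.9391 233.8517]
```

View pics/scene2.png

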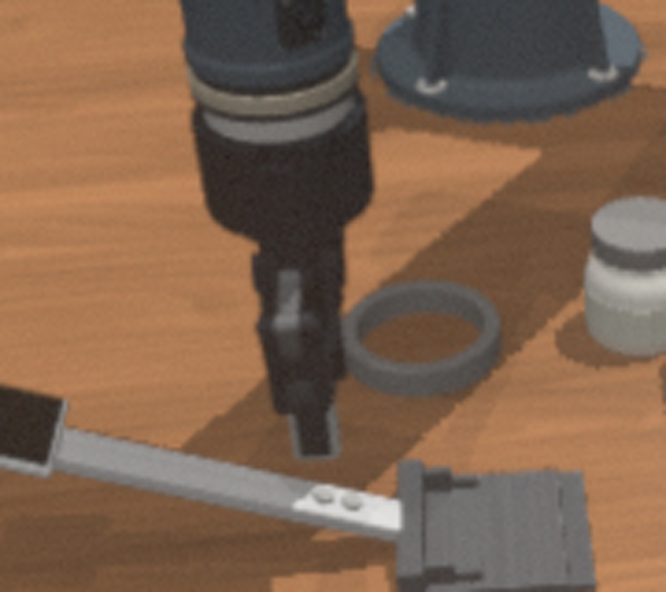

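The visible fingertip is the near finger, right where the projection puts it (225,243). The fingers need 5 mm more in x to centre on the arm, then I'll descend.

```bash
python3 -m jog '{"linear":[[0,0.5,0],[2,0.5,0],[4,0.5,0],[5.5,0.5,0],[6.8,0.5,0],[7.3,0.5,0],[7.3,0.5,0],[7.3,0.5,0]],"twist":[0,0,0,0,0,0,0,0],"claw":[0.3,0.3,0.3,0.3,0.3,0.3,0.3,0.3]}'
python3 -c "
from go import *
plan()
p=manip.snapshot('scene')
cv2.imwrite('pics/scene3.png',cv2.resize(p['pixels'][160:320,110:330,::-1],None,fx=3.6,fy=3.6,interpolation=cv2.INTER_CUBIC))"
```

```text
t: 3.35
tcp_pos: [0.5467, -0.1482, 0.009]
tool_rot: [0.52, 0.478, -0.52, 0.479]
force: [-0.3, -0.7, -0.4]
finger_gap: 0.652
t 3.35 tcp [ 0.5467 -0.1482  0.009 ] F [-0.3083 -0.6886 -0.4001] gap 0.6517548882835075 q6 -0.37908080815313067
axes x,y,z
 [[ 0.0011 -0.0006 -1.    ]
 [ 0.9966 -0.0828  0.0012]
 [-0.0828 -0.9966  0.0005]]
```

View pics/scene3.png

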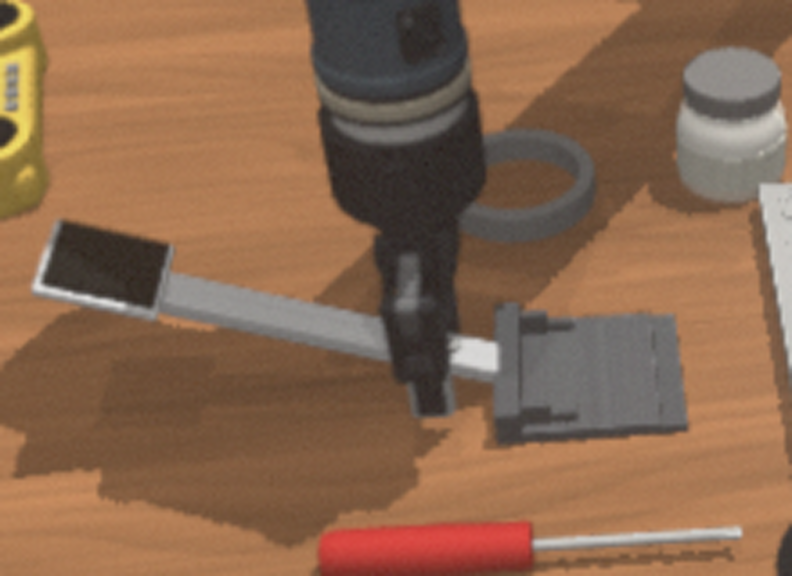

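The fingers straddle the arm, with the near fingertip at about (230,274) just behind the bar, and nothing has moved. Now the push, in stages.

```bash
python3 -m jog '{"linear":[[0,0,-0.6],[0,0,-1.2],[0,0,-1.6],[0,0,-2],[0,0,-2.5],[0,0,-3],[0,0,-3.5],[0,0,-4],[0,0,-4.5],[0,0,-5],[0,0,-5.5],[0,0,-6],[0,0,-6],[0,0,-6]],"twist":[0,0,0,0,0,0,0,0,0,0,0,0,0,0],"claw":[0.3,0.3,0.3,0.3,0.3,0.3,0.3,0.3,0.3,0.3,0.3,0.3,0.3,0.3]}'
python3 -c "
from go import *
plan()
p=manip.snapshot('scene')
cv2.imwrite('pics/scene4.png',cv2.resize(p['pixels'][180:320,150:370,::-1],None,fx=3.6,fy=3.6,interpolation=cv2.INTER_CUBIC))
p=manip.snapshot('top')
cv2.imwrite('pics/top4.png',cv2.resize(p['pixels'][180:330,290:420,::-1],None,fx=4,fy=4,interpolation=cv2.INTER_CUBIC))"
```

```text
t: 4.57
tcp_pos: [0.5519, -0.0883, 0.0087]
tool_rot: [0.521, 0.478, -0.52, 0.48]
force: [1.0, -2.1, 0.2]
finger_gap: 0.652
t 4.5667 tcp [ 0.5519 -0.0883  0.0087] F [ 0.9763 -2.0542  0.2346] gap 0.6517400108464497 q6 -0.2759399470620549
axes x,y,z
 [[ 0.0019 -0.0008 -1.    ]
 [ 0.9966 -0.0824  0.0019]
 [-0.0824 -0.9966  0.0006]]
```

View pics/scene4.png

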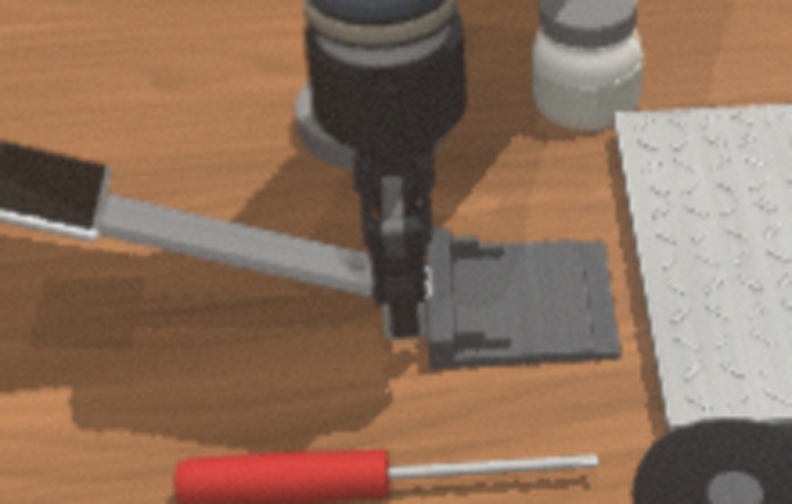

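View pics/top4.png

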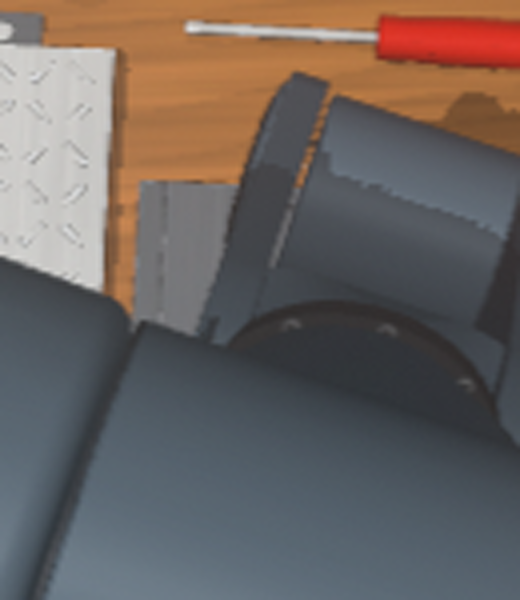

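The lifter is moving straight. The toe corners are now at scene (317.2,246.9) and (321.9,278.9) and top (325,225.8). Bystanders are untouched.

```bash
python3 -c "
from go import *
S=manip.snapshot('scene');T=manip.snapshot('top')
print('top toe now',atz((325,225.8),T,.006),'was',atz((344.3,227.5),T,.006))
a=atz((317.2,246.9),S,.006);b=atz((321.9,278.9),S,.006);print('scene toe',a,b)
l1=atz((150+615/3.6,180+112/3.6),S,.019);l2=atz((150+668/3.6,180+420/3.6),S,.019);print('lip',l1,l2)
for A,B,t in[(l1,l2,(a+b)/2),(np.array([.4144,.0465]),np.array([.6731,.0252]),atz((325,225.8),T,.006)[:2])]:
    d=(B-A)[:2];d/=np.linalg.norm(d);n=np.array([-d[1],d[0]]);print('gap',n@(A[:2]-t[:2]),n)
"
```

```text
top toe now [0.6035 0.0156 0.006 ] was [ 0.5986 -0.0246  0.006 ]
scene toe [0.5183 0.026  0.006 ] [0.6104 0.0183 0.006 ]
lip [0.4159 0.0524 0.019 ] [0.6707 0.0311 0.019 ]
gap 0.017818174645026316 [0.0831 0.9965]
gap 0.015318108349274023 [0.0821 0.9966]
```

The gap is about 16 mm, so a further 47 mm puts the toe about 30 mm under the lip, short of the frame at 40.

```bash
python3 -m jog '{"linear":[[0,0,-0.5],[0,0,-1],[0,0,-1.5],[0,0,-2],[0,0,-2.5],[0,0,-3],[0,0,-3.5],[0,0,-4],[0,0,-4.4],[0,0,-4.7],[0,0,-4.7],[0,0,-4.7]],"twist":[0,0,0,0,0,0,0,0,0,0,0,0],"claw":[0.3,0.3,0.3,0.3,0.3,0.3,0.3,0.3,0.3,0.3,0.3,0.3]}'
python3 -c "
from go import *
plan()
p=manip.snapshot('scene')
cv2.imwrite('pics/scene5.png',cv2.resize(p['pixels'][180:320,150:370,::-1],None,fx=3.6,fy=3.6,interpolation=cv2.INTER_CUBIC))"
```

```text
t: 5.77
tcp_pos: [0.5549, -0.0416, 0.0084]
tool_rot: [-0.52, -0.479, 0.52, -0.479]
force: [0.2, -2.5, 1.2]
finger_gap: 0.648
t 5.7667 tcp [ 0.5549 -0.0416  0.0084] F [ 0.1714 -2.4854  1.2085] gap 0.648147149523982 q6 -0.19226004006251904
axes x,y,z
 [[ 0.     -0.0002 -1.    ]
 [ 0.9966 -0.0828  0.    ]
 [-0.0828 -0.9966  0.0002]]
```

View pics/scene5.png

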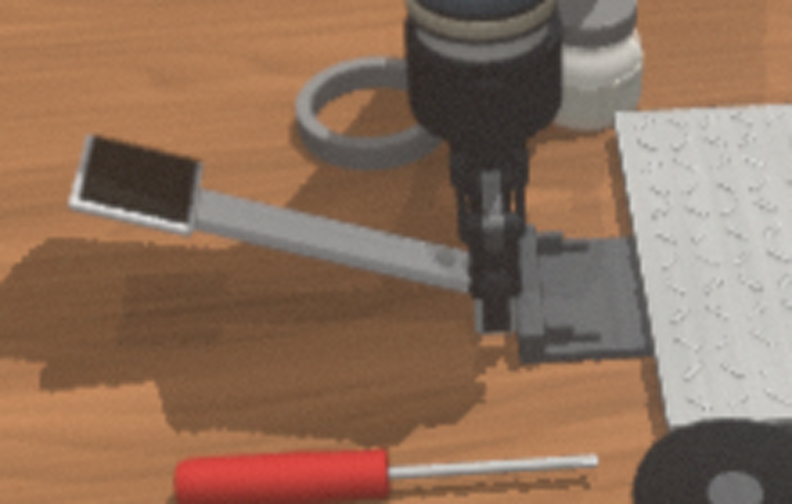

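The toe is under the lip, the foot plate disappearing at about (327–330,246–278), with only 2.5 N of push. Pad corners are at scene (175,217.5), (205.6,224.4), (202.5,244.4), (169.4,237.2). I'll back off, rise, and measure again.

```bash
python3 -m jog '{"linear":[[0,0,1],[0,0,1],[-3,0,1],[-6,0,1],[-9,0,1],[-12,0,1],[-15,0,1],[-17,0,1],[-17,0,5],[-17,0,9],[-17,0,13],[-17,0,17],[-17,-1,19],[-17,-1,19],[-17,-1,19]],"twist":[0,0,0,0,0,0,0,0,0,0,0,0,0,0,0],"claw":[0.3,0.3,0.3,0.3,0.3,0.3,0.3,-1,-1,-1,-1,-1,-1,-1,-1]}'
python3 -c "
from go import *
plan()
S=manip.snapshot('scene')
c=(137.5/3.6+150,183.5/3.6+180)
print('pad mid',atz(c,S,.102))
cv2.imwrite('pics/scene6.png',cv2.resize(S['pixels'][180:320,150:370,::-1],None,fx=3.6,fy=3.6,interpolation=cv2.INTER_CUBIC))
p=manip.snapshot('top')
cv2.imwrite('pics/top6.png',cv2.resize(p['pixels'][170:330,290:490,::-1],None,fx=3.7,fy=3.7,interpolation=cv2.INTER_CUBIC))"
```

```text
t: 7.07
tcp_pos: [0.528, -0.2305, 0.1777]
tool_rot: [0.521, 0.479, -0.521, 0.477]
force: [0.1, 0.9, 0.2]
finger_gap: 0.0
t 7.0667 tcp [ 0.528  -0.2305  0.1777] F [0.1348 0.883  0.1843] gap 3.6797697573849616e-05 q6 -0.5199419009013745
axes x,y,z
 [[-0.0014  0.0021 -1.    ]
 [ 0.9963 -0.0865 -0.0016]
 [-0.0865 -0.9963 -0.002 ]]
pad mid [ 0.5478 -0.214   0.102 ]
```

View pics/scene6.png

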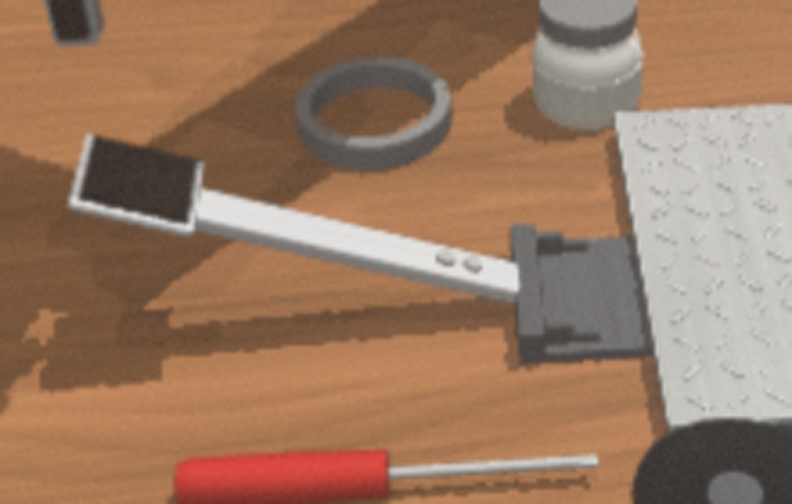

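View pics/top6.png

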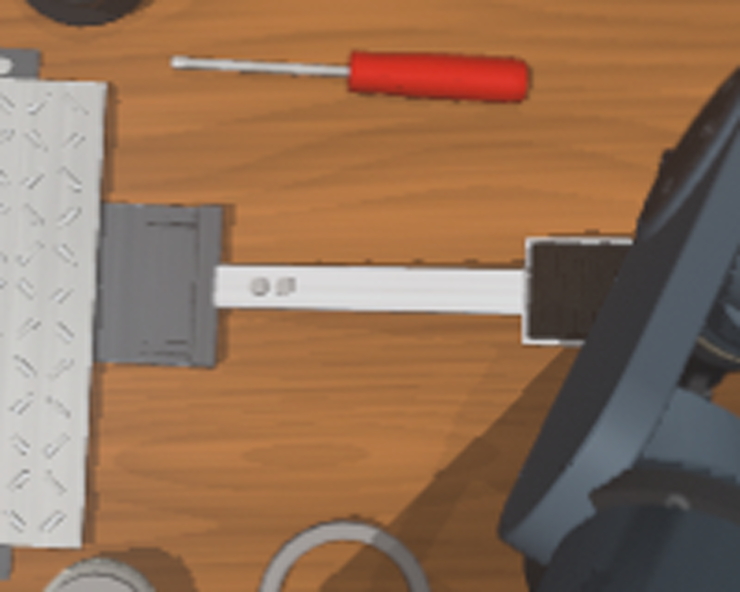

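Clear view now: in the top view the bar's back corners are at (350,226) and (348.4,268.9), and the pad's front edge runs from (432.2,234.6) to (431.4,262.7).

```bash
python3 -c "
from go import *
T=manip.snapshot('top');S=manip.snapshot('scene')
b=[atz((350,226),T,.022),atz((348.4,268.9),T,.022)];h=np.mean(b,0);print(b,h)
f=[atz((432.2,234.6),T,.092),atz((431.4,262.7),T,.092)];print('padfront',f,np.mean(f,0))
n=np.array([.082,.9966]);print('insert',.1-n@(np.array([.5438,.0359])-h[:2]))
print('pad from heel top',h[:2]-.184*n, 'padfront heel', )
t=[(432.2,234.6),(431.4,262.7)]
for p,q in zip(t,[(189,232),(203,163)]): print(tri(p,T,(q[0]/3.6+150,q[1]/3.6+180),S))
plan((.542,-.218,.13))
"
```

```text
[array([ 0.5995, -0.0363,  0.022 ]), array([ 0.5115, -0.0301,  0.022 ])] [ 0.5555 -0.0332  0.022 ]
padfront [array([ 0.5695, -0.1925,  0.092 ]), array([ 0.5156, -0.1883,  0.092 ])] [ 0.5426 -0.1904  0.092 ]
insert 0.03210358632115791
pad from heel top [ 0.5404 -0.2166] padfront heel
(array([ 0.5701, -0.1921,  0.0862]), np.float64(0.002648597870270085))
(array([ 0.5158, -0.1868,  0.0868]), np.float64(0.004696919201832225))
t 7.2667 tcp [ 0.5292 -0.2282  0.1781] F [-0.0453 -0.1146  0.206 ] gap -0.0023576125956995832 q6 -0.5201394221189743
axes x,y,z
 [[-0.0006  0.001  -1.    ]
 [ 0.9967 -0.0813 -0.0007]
 [-0.0813 -0.9967 -0.001 ]]
shift cm [ 4.8135  1.192  -1.1185]
```

The toe is about 32 mm under the lip and the pad centre is about (0.542,-0.217). I'll move over it, lower to just above, then press along the pad's arc, about 26 mm backwards over the stroke.

```bash
python3 -m jog '{"linear":[[0,1.2,-1],[3,1.2,-1],[5,1.2,-1],[6.5,1.2,-1],[6.5,1.2,-1],[6.5,1.2,-1]],"twist":[0,0,0,0,0,0],"claw":[-1,-1,-1,-1,-1,-1]}'
python3 -c "
from go import *
plan((.542,-.218,.102))
S=manip.snapshot('scene')
cv2.imwrite('pics/scene7.png',cv2.resize(S['pixels'][160:300,110:330,::-1],None,fx=3.6,fy=3.6,interpolation=cv2.INTER_CUBIC))"
```

```text
t: 7.77
tcp_pos: [0.5419, -0.2194, 0.1127]
tool_rot: [-0.52, -0.48, 0.52, -0.478]
force: [-0.1, 0.2, -0.1]
finger_gap: -0.001
t 7.7667 tcp [ 0.5419 -0.2194  0.1127] F [-0.1093  0.1763 -0.1361] gap -0.0008511122176619437 q6 -0.4946767459859628
axes x,y,z
 [[-0.0018  0.0014 -1.    ]
 [ 0.9967 -0.0812 -0.0019]
 [-0.0812 -0.9967 -0.0012]]
shift cm [ 1.0724  0.0044 -0.1349]
```

View pics/scene7.png

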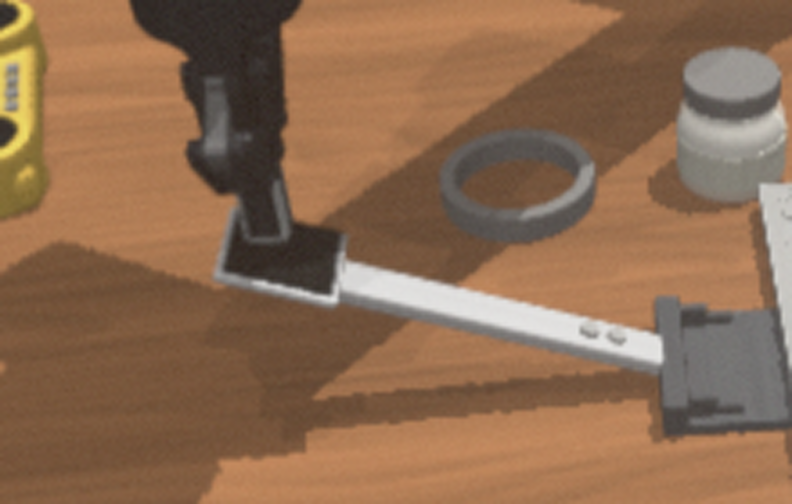

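The fingertip is centred over the pad at about (183,227). Pressing the first half.

```bash
python3 -m jog '{"linear":[[0.5,0,0],[1,0,0],[1.5,0,0.2],[2,0,0.5],[2.5,0,0.7],[3,0,0.9],[3.5,0,1.1],[4,0,1.3],[4.5,0,1.5],[5,0,1.7],[5.3,0,1.8],[5.3,0,1.8]],"twist":[0,0,0,0,0,0,0,0,0,0,0,0],"claw":[-1,-1,-1,-1,-1,-1,-1,-1,-1,-1,-1,-1]}'
python3 -c "
from go import *
plan()
S=manip.snapshot('scene')
cv2.imwrite('pics/scene8.png',cv2.resize(S['pixels'][180:320,130:350,::-1],None,fx=3.6,fy=3.6,interpolation=cv2.INTER_CUBIC))"
```

```text
t: 8.82
tcp_pos: [0.5407, -0.2382, 0.0602]
tool_rot: [0.521, 0.479, -0.52, 0.478]
force: [0.9, 3.9, 6.0]
finger_gap: -0.002
t 8.8167 tcp [ 0.5407 -0.2382  0.0602] F [0.9146 3.8845 5.9532] gap -0.0017578068149209669 q6 -0.5223071094480435
axes x,y,z
 [[ 0.0004  0.0019 -1.    ]
 [ 0.9964 -0.0842  0.0002]
 [-0.0842 -0.9964 -0.0019]]
```

View pics/scene8.png

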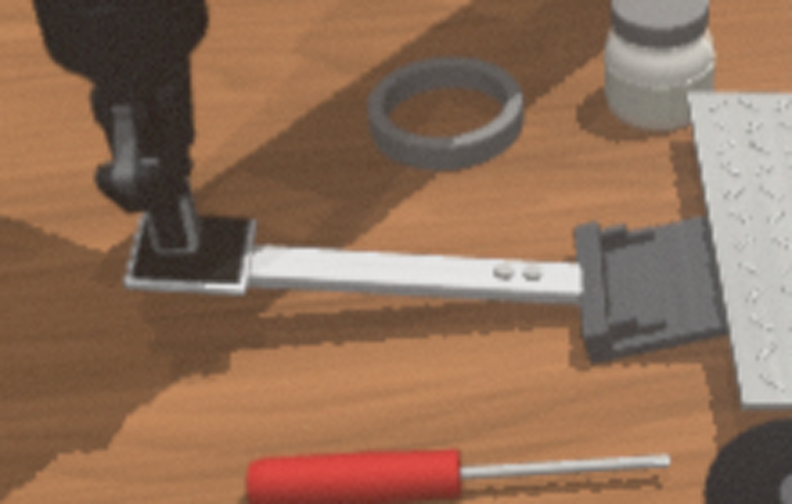

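The cover is lifting cleanly at about 6 N. There's a small backward drag on the pad, so I'll use less backward travel from here.

```bash
python3 -m jog '{"linear":[[0.4,0,-0.1],[0.8,0,0],[1.2,0,0.1],[1.6,0,0.2],[2,0,0.3],[2.4,0,0.3],[2.8,0,0.4],[3.2,0,0.4],[3.6,0,0.4],[3.9,0,0.4],[4.2,0,0.4],[4.4,0,0.4],[4.4,0,0.4]],"twist":[0,0,0,0,0,0,0,0,0,0,0,0,0],"claw":[-1,-1,-1,-1,-1,-1,-1,-1,-1,-1,-1,-1,-1]}'
python3 -c "
from go import *
plan()
S=manip.snapshot('scene')
cv2.imwrite('pics/scene9.png',cv2.resize(S['pixels'][180:320,130:350,::-1],None,fx=3.6,fy=3.6,interpolation=cv2.INTER_CUBIC))"
```

```text
t: 9.95
tcp_pos: [0.5412, -0.2456, 0.0172]
tool_rot: [-0.52, -0.477, 0.52, -0.481]
force: [-2.3, -4.0, 6.5]
finger_gap: 0.002
t 9.95 tcp [ 0.5412 -0.2456  0.0172] F [-2.2581 -3.9583  6.5225] gap 0.00150879631423481 q6 -0.5282081420040576
axes x,y,z
 [[ 0.0028 -0.0041 -1.    ]
 [ 0.9966 -0.0826  0.0031]
 [-0.0826 -0.9966  0.0039]]
```

View pics/scene9.png

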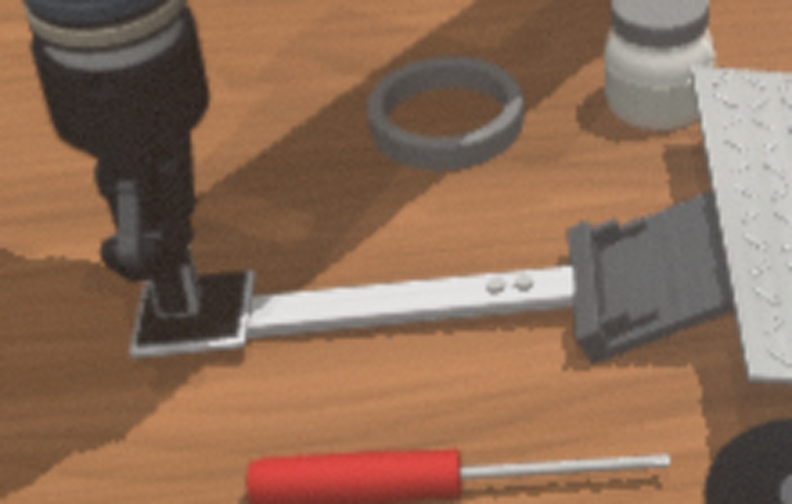

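The cover is clearly raised and the pad is almost on the bench. A little more makes it firm and takes off the sideways strain.

```bash
python3 -m jog '{"linear":[[0.15,0,0.1],[0.3,0,0.2],[0.45,0,0.2],[0.6,0,0.2],[0.6,0,0.2],[0.6,0,0.2]],"twist":[0,0,0,0,0,0],"claw":[-1,-1,-1,-1,-1,-1]}'
```

```text
t: 10.5
tcp_pos: [0.5413, -0.2459, 0.0165]
tool_rot: [0.521, 0.477, -0.52, 0.48]
force: [-5.3, 4.5, 39.7]
finger_gap: -0.003
```

It has bottomed out on the bench: 40 N with no further travel. I'll ease back to a moderate hold and run the final checks.

```bash
python3 -m jog '{"linear":[[-0.15,0,0],[-0.25,0,0],[-0.25,0,0],[-0.25,0,0],[-0.25,0,0],[-0.25,0,0]],"twist":[0,0,0,0,0,0],"claw":[-1,-1,-1,-1,-1,-1]}'
python3 -c "
from go import *
plan()
for n in('scene','top'):
    S=manip.snapshot(n)
    cv2.imwrite(f'pics/{n}10.png',S['pixels'][:,:,::-1])"
```

```text
t: 11.0
tcp_pos: [0.5413, -0.2458, 0.0167]
tool_rot: [0.521, 0.477, -0.52, 0.48]
force: [-3.0, 2.6, 25.3]
finger_gap: -0.0
t 11.0 tcp [ 0.5413 -0.2458  0.0167] F [-3.0317  2.6224 25.271 ] gap -0.0002705447094676086 q6 -0.5311769167577474
axes x,y,z
 [[ 0.0034 -0.0021 -1.    ]
 [ 0.9965 -0.0833  0.0035]
 [-0.0833 -0.9965  0.0018]]
```

View pics/scene10.png

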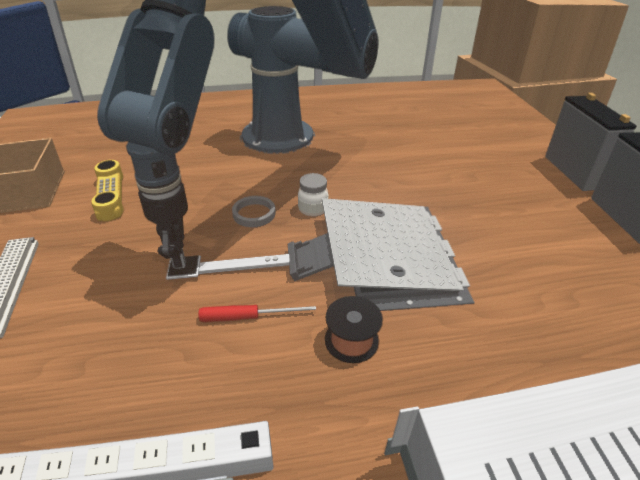

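View pics/top10.png

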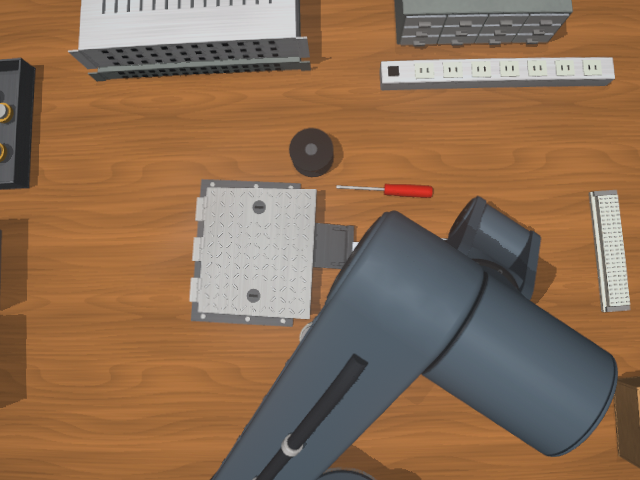

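```bash
python3 -c "
from go import *
T=manip.snapshot('top');S=manip.snapshot('scene')
X,e=tri((309.5,318.5),T,(323.5,199.5),S);print('lip corner',X,e,'angle',np.arcsin((X[2]-.019)/.235))
a=cv2.imread('pics/scene0.png').astype(int);b=S['pixels'][:,:,::-1].astype(int)
for n,(x,y,w,h) in dict(spool=(325,320,60,38),driver=(195,300,125,25),tape=(230,195,48,32),jar=(297,173,24,20)).items():
    print(n,np.abs(a-b)[y:y+h,x:x+w].mean())
s=manip.sense();print(s['t'],s['force'])
"
```

```text
lip corner [0.4153 0.054  0.0492] 0.00741068095738482 angle 0.1289456629037746
spool 2.3839181286549707
driver 1.7284266666666666
tape 26.307942708333332
jar 10.089583333333334
11.2 [-2.53    3.707  25.3965]
```

The spool and screwdriver are unchanged. The tape and jar regions differ, which may only be the arm's shadow, so I'll compare them side by side.

```bash
python3 -c "
import cv2,numpy as np
a=cv2.imread('pics/scene0.png')[165:235,222:342];b=cv2.imread('pics/scene10.png')[165:235,222:342]
cv2.imwrite('pics/cmp.png',cv2.resize(np.vstack([a,b]),None,fx=4,fy=4,interpolation=cv2.INTER_CUBIC))"
```

```text
(no output)
```

View pics/cmp.png

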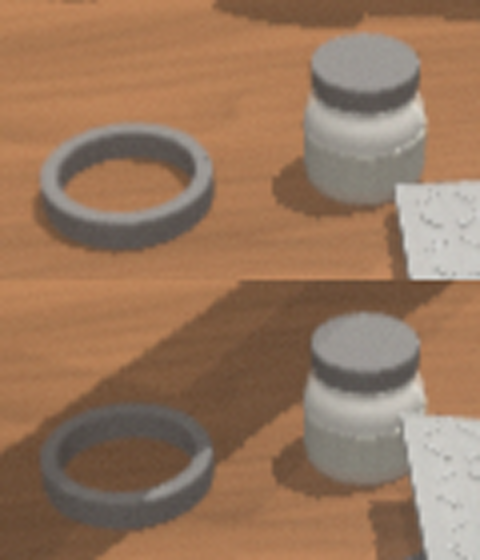

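The tape roll and jar are at the same pixels before and after; the difference is only the arm's shadow. Handing in.

```bash
python3 -c "
from station import manip
print(manip.sign_off())"
```

```text
the job is handed in; nothing more can be done
None
```

The cover is up and held. I pushed the lifter forward with the open fingers either side of its arm until the toe was about 32 mm under the lip. Then I pressed the pad down to the bench with the closed fingers and handed in while still holding it there, at about 11 s.

**Last checks**
- **Hold:** The fingertip is at 16.7 mm, with the pad against the bench, holding with about 25 N. While making sure it was fully down, the force briefly reached about 40 N (39.7 N at the end of that move); this was on the fingertips, and I eased it back.
- **Cover:** The lip measured about 49 mm high, which makes the cover angle about 0.13 rad. That is a little under the nominal 0.15. The two views missed each other by about 7 mm at that point, so I take it as agreement within measurement error.
- **Bystanders:** The spool and screwdriver look unchanged in the scene picture. The tape and jar regions failed the plain image-difference check, but a side-by-side crop showed both in the same place, with only the arm's shadow over them.
- **Hatch:** The robot stayed clear of it in every picture I took.

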